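# Press the shouldered bushing into the manipulator's clamp block

## Task

Take the shouldered bushing from the instrument tray, start its spigot in the bore of the spring-mounted aluminium clamp block, and press it fully home so that its shoulder sits flush on the block all round; then let go of it. Press it in gently by feel: the block must never be loaded with more than about 30 N. Leave the plain sleeve, the bottle and the jar where they stand.

Things in the scene. Friction and masses are not known exactly. Their poses are not given: they have to be found in the camera images.
- bushing: Shouldered bushing, brass-coloured, 0.11-0.21 kg, upright on the tray floor, spigot down. From below: spigot 22 mm dia. x 22 mm (foot chamfered to 17 mm dia. over the last 3 mm), shoulder disc 34 mm dia. x 4 mm (22-26 mm up), round grip 26 mm dia. x 30 mm (26-56 mm up) with a dark hole in its top. Origin: centre of the spigot's foot; z up along its axis; yaw does not matter.
- shoulder (a point): Centre of the underside of the bushing's shoulder, 22 mm above the bushing's origin. When home it lies on the block's top face at bore_mouth.
- bore_mouth (a point): Centre of the bore's mouth in the top face of the clamp block, moving with the block; z points up out of the bore. The bore is 23 mm in diameter, goes right through the 40 mm thick block and has a 2 mm chamfer at the mouth.
- block: Aluminium clamp block 90 x 80 x 40 mm (x, y, z) with the upright bore in its middle, top 80 mm above the table unloaded. It rides on a vertical spring: starts to sink at about 3 N of downward load, then sinks 1 mm per 1.5 N more (over 20 mm is too hard), and springs back up when unloaded, so ease up before letting go. Origin: centre of its underside.
- bore_grip (a point): Point on the bore's axis 10 mm below the mouth, where four sprung balls in the wall grip the spigot. Past it the bushing slides under a drag that differs from run to run, about 6 to 20 N, most just as the foot passes the balls (it also resists pulling out), while the block sinks. Once the shoulder bottoms the force climbs above the drag; a push of 24 to 27 N always brings it home.
- mount: Fixed dark steel base plate 150 x 130 x 14 mm under the clamp block, with four steel posts 12 mm thick reaching 48 mm above the table at x = +-62, y = +-50 mm. It carries the block, centred above it. Origin: centre of its underside; z up.
- tray: Fixed shallow stainless tray 170 x 210 mm, rim 16 mm high, floor 3 mm above the table. Origin: centre of its underside.
- sleeve: Plain straight brass-coloured sleeve without a shoulder, 30 mm in diameter, 40 mm tall, standing on the tray; does not belong in the block: leave it. Origin: centre of its underside.
- bottle: Amber glass bottle with a red cap, 52 mm in diameter, 110 mm tall, standing on the table; leave it. Origin: centre of its underside.
- jar: Clear jar with a yellow cap, 44 mm in diameter, 50 mm tall, standing on the table; leave it. Origin: centre of its underside.
Not all that is in view belongs to the job. Of the things that look like the mount, the middle-sized one is meant.

How it is judged:
On the way, in this order (a step that is already met when the one before it is completed fails the run):
1. the bushing's spigot is started upright in the bore, at least 4 mm deep (z of bushing in the frame of bore_mouth below -0.004 m and horizontal distance between bushing and bore_mouth below 0.004 m), for 0.1 s.
2. the bushing is home: shoulder flush on the block (z of shoulder in the frame of bore_mouth below 0.0015 m and horizontal distance between shoulder and bore_mouth below 0.002 m and angle between the z axis of bushing and the z axis of bore_mouth, either way round below 0.05 rad), for 0.2 s.
At the end, for the whole second after the job is handed in: The bushing stands in the block's bore with its shoulder within 1.5 mm of the block's top at the centre, centred within 2 mm and square within 0.05 rad, released and at rest (all of step 2 and contact force between the fingers and bushing below 0.1 N and linear speed of bushing below 0.01 m/s); the robot touches nothing.
It fails at once if the clamp block is pressed too hard: pushed down more than 20 mm (a push of about 33 N) (height (world z) of bore_mouth below 0.06 m).
It fails at once if the clamp block or the bushing in it is rammed or wedged (contact force between mount and anything else above 90 N).
It fails at once if the plain sleeve is moved more than 20 mm (distance of sleeve from where it was at the start of the episode above 0.02 m).
It fails at once if the bottle is moved more than 20 mm (distance of bottle from where it was at the start of the episode above 0.02 m).
It fails at once if the jar is moved more than 20 mm (distance of jar from where it was at the start of the episode above 0.02 m).
It also fails if it takes over 72 s, if anything falls off the work surface, if the arm or the gripper's body presses on something with over 40 N, if the wrist force passes 120 N, or if a joint passes its speed limit or range.

## Robot

A 7-joint arm with a two-finger parallel gripper is mounted at the origin on the work surface. World frame = base frame: x ahead of the robot, y to its left, z up, the work surface at z = 0. Lengths are in m, angles in rad, forces in N, time in s.
With the tool pointing down it reaches from about 0.425 to 0.875 m from the base axis. Payload 4.7 kg.
Tool frame: the origin (TCP) lies midway between the tips of the shut fingers; the grasp point (between the pads) lies 19 mm behind it (ctrl.grip_point_offset is the distance from the TCP to the grasp point, in m); z points along the fingers, y is the line along which they close (so a half turn about z gives the same grasp; the last joint's range is limited). The gripper opens to 87 mm and grips with 3 to 60 N. Pads are 19 mm wide; open, the fingers measure 117 mm over their backs; the gripper's body (75 mm by 190 mm) begins 51 mm behind the grasp point.
Start: joints at [1.299, 0.321, -0.07, 1.45, 0.023, 1.371, -0.057], TCP at [0.183, -0.624, 0.223] pointing down, gripper open.
Joint ranges: [-2.86, 2.86], [-0.3, 2.09], [-1.38, 1.24], [0.06, 2.45], [-1.56, 4.7], [0.09, 2.05], [-2.69, 2.69]. Speed limits (rad/s): [2.57, 2.57, 3.14, 3.14, 3.14, 3.14, 3.14].

## Interface

Orientations are given as a rotation vector (axis times angle).
In Python, from bench import ctrl gives the robot as it stands.
- The arm moves only by the tool move_arm, never from a script. Its argument "increments" is text: rows parted by semicolons, each of 7 numbers parted by spaces: the shift along the world's x, y, z in mm, then the turn, a rotation vector about the world's x, y, z in degrees, then the closure in counts, from 0 (fully open) to 255 (shut). A call has exactly 8 rows; each row shifts and turns the commanded pose from where the row before left it; what a row does not reach is not made up. A row lasts 1/12 s, in which the tool goes at most 41.7 mm and 7.16 degrees, less where a joint would pass 70% of its speed; a pose out of reach is approached as far as the arm can. A call with a gripper value outside its range is refused whole. The fingers move at their own pace and stop on an object; "grip_force" is the grip in N (left out, the last holds). Time passes only in rows, so rows that do not move let the fingers close, or fill a call up. It gives the time, the measured TCP pose, the force, the opening and the grip force at its end, in the units of the state.
- ctrl.get_state(): the state, without advancing time (a new reading comes with each control period).
- ctrl.get_image(name): name is "scene" or "top" or "wrist"; returns a dict with "frame" (384x512x3 uint8, red, green, blue), "depth" (384x512 float32, m along the optical axis (not along the pixel's ray), 0 where there is no reading), "fx", "fy", "cx", "cy" (pixels), "k1" (the pictures are not rectified: a ray, as slopes to the right and down, at radius r is drawn at 1 + k1 r^2 times it, then the intrinsics apply), "position" and "orientation" of the camera in the world. Camera axes: x right, y down, z forward; pixel columns grow to the right and rows downward; lengths in m; the calibration is good to about 2 mm. A picture is of the moment at which its call begins.
- ctrl.close_job(): hands the job in; it is judged then, once.
Trained networks look in a picture, given as the dict that the camera call returned (one of the last four; its "shot" number tells which), for a name from the list of things; names that differ only in an ending like _2 or _b are one class to them, and where a whole thing is asked for, a point or a joint stands for the part that bears it (a point fixed in the world has none). Each returns a list of dicts, best first, with "score" (0 to 1); they miss things now and then, are a little off and sometimes report something else, mostly with a low value. They report only what shows in the picture. A call takes as long as a camera call. They do not tell look-alikes from the thing itself.
- ctrl.find_in(target, picture): "centre" ([x, y, z] in m, in world coordinates, good to about 4 mm: the middle of the surface that is visible of it).
- ctrl.silhouettes(target, picture): "region" (384x512 bool, what is visible of it).
The state is a dict: "time": time; "joint_positions": joint angles; "qd": joint speeds; "joint_torque": joint torques, N m; "position": TCP position; "tool_rot": TCP orientation; "ft_force": force on the tool from outside, world axes, zero at the start; "torque": the same for the moment, N m; "grip_width": opening from 0.0 (shut) to 1.0 (fully open); "grip_force": force on a finger pad.
Only numpy, scipy, OpenCV 4.12 (cv2) and the standard library are available. Lean on these libraries where they do the work, as an engineer would, in place of code of your own. Each camera call takes 0.05 s, during which the arm holds its last target. There are 200 camera calls.

## Working session

There is one attempt and no reset: what is moved stays moved. The work goes in short steps, Python scripts to look and compute and a tool call to move; the robot and the scene stay as the last step left them, time stands still between calls to the robot, and variables do not carry over. Pictures are saved under pics/ and viewed, at most 10 in all, crops included, and the job is handed in when it is done.

Besides the shell and the picture viewer there is one more tool, called after "Call:" as name(argument=value, ...) on one line, values as JSON. move_arm: Moves the arm, as the interface text tells. Its arguments: {"type":"object","properties":{"increments":{"type":"string"},"grip_force":{"type":"number"}},"required":["increments"]}

```bash
mkdir -p pics
cat > h.py <<'E'
import numpy as np, cv2
from scipy.spatial.transform import Rotation as R
from bench import ctrl
def rot(o):
    o=np.array(o,float)
    return o if o.shape==(3,3) else (R.from_rotvec(o).as_matrix() if o.size==3 else R.from_quat(o).as_matrix())
def cloud(p):
    h,w=p['depth'].shape
    K=np.array([[p['fx'],0,p['cx']],[0,p['fy'],p['cy']],[0,0,1]])
    u,v=np.meshgrid(np.arange(w),np.arange(h))
    n=cv2.undistortPoints(np.stack([u,v],-1).reshape(-1,1,2).astype(np.float64),K,np.array([p['k1'],0,0,0,0.])).reshape(h,w,2)
    d=p['depth']; c=np.dstack([n[...,0]*d,n[...,1]*d,d])
    W=c@rot(p['orientation']).T+np.array(p['position']); W[d==0]=np.nan
    return W
def save(p,n): cv2.imwrite('pics/'+n+'.png',p['frame'][...,::-1])
E
python3 - <<'E'
from h import *
a=ctrl.get_image('top');save(a,'top1')
s=ctrl.get_image('scene');save(s,'scene1')
print(a['position'],a['orientation'],a['k1'])
for n,p in(('top',a),('scene',s)):
  for t in['bushing','block','mount','sleeve','bottle','jar','tray']:
    print(n,t,[(np.round(d['centre'],3).tolist(),round(d['score'],2)) for d in ctrl.find_in(t,p)])
s=ctrl.get_state();print({k:np.round(v,3).tolist() for k,v in s.items()})
E
```

```text
[0.44875871 0.12690134 1.22198431] [-2.18870123  2.13248961 -0.17555674] -0.07266940195916526
top bushing [([0.526, 0.011, 0.05], 0.5), ([0.524, -0.144, 0.056], 0.44)]
top block [([0.647, 0.5, 0.115], 0.88), ([0.519, 0.25, 0.084], 0.69), ([0.736, 0.279, 0.053], 0.56)]
top mount [([0.518, 0.244, 0.014], 0.9), ([0.639, 0.488, 0.066], 0.86), ([0.733, 0.28, 0.011], 0.69)]
top sleeve [([0.506, -0.24, 0.043], 0.46)]
top bottle [([0.66, -0.021, 0.076], 0.61)]
top jar [([0.526, 0.008, 0.052], 0.67)]
top tray [([0.518, 0.252, 0.079], 0.74)]
scene bushing [([0.53, -0.156, 0.043], 0.61), ([0.545, 0.0, 0.038], 0.23)]
scene block [([0.661, 0.475, 0.112], 0.86), ([0.747, 0.268, 0.054], 0.75), ([0.533, 0.236, 0.082], 0.7)]
scene mount [([0.671, 0.466, 0.039], 0.83), ([0.752, 0.263, 0.024], 0.69), ([0.542, 0.226, 0.033], 0.58)]
scene sleeve [([0.517, -0.249, 0.037], 0.74)]
scene bottle [([0.686, -0.037, 0.069], 0.72)]
scene jar [([0.546, 0.0, 0.036], 0.89)]
scene tray [([0.498, -0.194, 0.003], 0.91)]
{'time': 0.8, 'joint_positions': [1.299, 0.321, -0.07, 1.451, 0.023, 1.371, -0.057], 'qd': [0.0, 0.001, -0.001, 0.001, 0.002, 0.001, -0.001], 'joint_torque': [-0.001, -49.103, -0.403, -31.275, -0.064, 0.033, 0.0], 'position': [0.183, -0.624, 0.223], 'tool_rot': [3.11, 0.447, -0.0], 'ft_force': [0.2, 0.782, 0.33], 'torque': [0.041, -0.025, 0.042], 'grip_force': 0.0, 'grip_width': 0.998}
```

View pics/top1.png

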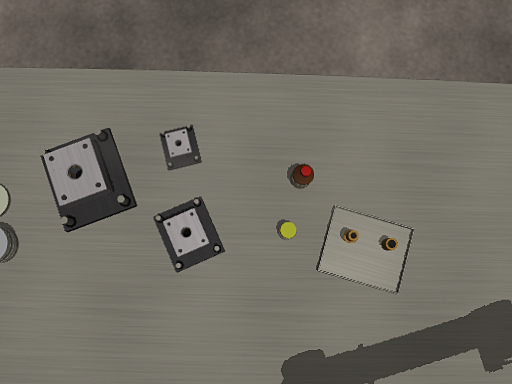

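Run:
```python
from h import *
a=ctrl.get_image('top');W=cloud(a)
def near(c,r,z0,z1):
    m=(np.hypot(W[...,0]-c[0],W[...,1]-c[1])<r)&(W[...,2]>z0)&(W[...,2]<z1)
    return m
for n,c,r,z0,z1 in [('bush top',(.524,-.144),.03,.05,.07),('shoulder',(.524,-.144),.03,.022,.036),('sleeve',(.506,-.24),.03,.035,.05),('block',(.519,.25),.08,.07,.095)]:
    m=near(c,r,z0,z1);P=W[m]
    v,u=np.nonzero(m)
    xy=P[:,:2].astype(np.float32)
    print(n,len(P),P.mean(0).round(4),P.min(0).round(4),P.max(0).round(4),cv2.minAreaRect(xy) if len(P) else '',u.mean(),v.mean())
```

```text
bush top 98 [ 0.5228 -0.1494  0.0579] [ 0.5109 -0.1626  0.0502] [ 0.535  -0.1369  0.0625] ((0.522771418094635, -0.14964625239372253), (0.02439858764410019, 0.02437461167573929), 45.220123291015625) 352.8673469387755 235.09183673469389
shoulder 50 [ 0.5204 -0.1426  0.029 ] [ 0.5073 -0.1595  0.0228] [ 0.5395 -0.1337  0.0347] ((0.5212192535400391, -0.14476877450942993), (0.03271085396409035, 0.022474318742752075), 15.744369506835938) 347.38 236.66
sleeve 123 [ 0.5055 -0.2467  0.0421] [ 0.4919 -0.2632  0.0352] [ 0.5188 -0.2319  0.0482] ((0.5048210024833679, -0.24660295248031616), (0.029812702909111977, 0.0277448408305645), 41.63480758666992) 390.6747967479675 243.46341463414635
block 1273 [0.5191 0.2493 0.0797] [0.4625 0.1955 0.0705] [0.5759 0.3053 0.0867] ((0.5195948481559753, 0.2495475560426712), (0.0907643735408783, 0.08062975108623505), 25.45125389099121) 185.40298507462686 231.83582089552237
```

Call:
move_arm(increments="10 14 0 0 0 0 0;23 32 0 0 0 0 0;23 32 0 0 0 0 0;23 32 0 0 0 0 0;23 32 0 0 0 0 0;23 32 0 0 0 0 0;23 32 0 0 0 0 0;23 32 0 0 0 0 0", grip_force=40)

```text
time: 1.52
position: [0.355, -0.384, 0.2229]
tool_rot: [3.109, 0.447, 0.0]
ft_force: [1.1, -1.3, 0.2]
grip_width: 1.002
grip_force: 0.0
```

Call:
move_arm(increments="23 32 0 0 0 0 0;23 32 0 0 0 0 0;23 32 0 0 0 0 0;23 32 0 0 0 0 0;23 32 0 0 0 0 0;23 32 0 0 0 0 0;20 30 0 0 0 0 0;0 0 0 0 0 0 0")

```text
time: 2.18
position: [0.5163, -0.1545, 0.2232]
tool_rot: [-3.103, -0.466, -0.006]
ft_force: [-0.7, 0.8, 1.2]
grip_width: 0.998
grip_force: 0.0
```

Run:
```python
from h import *
a=ctrl.get_image('wrist');save(a,'w1')
W=cloud(a);s=ctrl.get_state();print(np.round(s['position'],4),np.round(s['tool_rot'],3),s['ft_force'])
c=(.5225,-.149)
near=np.hypot(W[...,0]-c[0],W[...,1]-c[1])<.03
for z0,z1 in((.054,.065),(.024,.034)):
    P=W[near&(W[...,2]>z0)&(W[...,2]<z1)]
    if len(P): print(len(P),np.median(P[:,2]),P[:,:2].min(0),P[:,:2].max(0),cv2.minEnclosingCircle(P[:,:2].astype(np.float32)))
print([(np.round(d['centre'],3).tolist(),round(d['score'],2)) for d in ctrl.find_in('bushing',a)])
```

```text
[ 0.5143 -0.1586  0.2229] [-3.106e+00 -4.610e-01 -3.000e-03] [-0.26670723 -0.82562314 -0.13321079]
394 0.05939830327121959 [ 0.5099437  -0.16369393] [ 0.53539897 -0.13862665] ((0.5225557684898376, -0.15105436742305756), 0.01301003247499466)
168 0.029269708120980925 [ 0.51108633 -0.16789567] [ 0.53929299 -0.13482273] ((0.5227466821670532, -0.1513281762599945), 0.01689966581761837)
[([0.529, -0.147, 0.06], 0.7)]
```

View pics/w1.png

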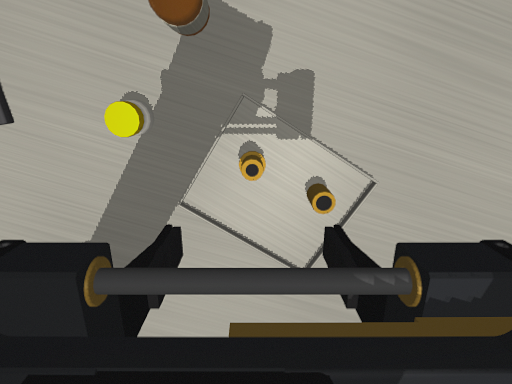

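Call:
move_arm(increments="8 7 -20 0 0 0 0;0 0 -30 0 0 0 0;0 0 -35 0 0 0 0;0 0 -35 0 0 0 0;0 0 -30 0 0 0 0;0 0 -20 0 0 0 0;0 0 -10 0 0 0 0;0 0 0 0 0 0 0")

```text
time: 2.95
position: [0.5178, -0.1578, 0.0403]
tool_rot: [-3.108, -0.444, 0.007]
ft_force: [-0.8, -0.2, 0.8]
grip_width: 1.001
grip_force: 0.0
```

Call:
move_arm(increments="0 0 -9 0 0 0 0;0 0 0 0 0 0 0;0 0 0 0 0 0 0;0 0 0 0 0 0 0;0 0 0 0 0 0 0;0 0 0 0 0 0 0;0 0 0 0 0 0 0;0 0 0 0 0 0 0")

```text
time: 3.62
position: [0.5204, -0.1567, 0.0339]
tool_rot: [3.109, 0.447, 0.0]
ft_force: [-0.4, -0.2, 0.3]
grip_width: 0.994
grip_force: 0.0
```

Call:
move_arm(increments="2 5 0 0 0 0 0;0 0 0 0 0 0 0;0 0 0 0 0 0 0;0 0 0 0 0 0 120;0 0 0 0 0 0 255;0 0 0 0 0 0 255;0 0 0 0 0 0 255;0 0 0 0 0 0 255")

```text
time: 4.28
position: [0.5222, -0.1517, 0.0336]
tool_rot: [3.11, 0.447, -0.0]
ft_force: [0.4, -0.3, -0.9]
grip_width: 0.707
grip_force: 0.0
```

Call:
move_arm(increments="0 0 0 0 0 0 255;0 0 0 0 0 0 255;0 0 0 0 0 0 255;0 0 0 0 0 0 255;0 0 0 0 0 0 255;0 0 0 0 0 0 255;0 0 0 0 0 0 255;0 0 0 0 0 0 255")

```text
time: 4.95
position: [0.5222, -0.1517, 0.0336]
tool_rot: [3.11, 0.447, -0.0]
ft_force: [0.7, 0.4, -0.5]
grip_width: 0.289
grip_force: 40.0
```

Call:
move_arm(increments="0 0 15 0 0 0 255;0 0 30 0 0 0 255;0 0 35 0 0 0 255;0 10 30 0 0 0 255;0 25 0 0 0 0 255;0 35 0 0 0 0 255;0 35 0 0 0 0 255;0 35 0 0 0 0 255", grip_force=50)

```text
time: 5.62
position: [0.5218, -0.0105, 0.1436]
tool_rot: [3.109, 0.446, -0.0]
ft_force: [1.1, 0.5, -2.5]
grip_width: 0.29
grip_force: 50.0
```

Call:
move_arm(increments="0 35 0 0 0 0 255;0 35 0 0 0 0 255;0 35 0 0 0 0 255;0 30 0 0 0 0 255;0 25 0 0 0 0 255;0 10 0 0 0 0 255;0 0 0 0 0 0 255;0 0 0 0 0 0 255")

```text
time: 6.28
position: [0.5221, 0.1574, 0.1431]
tool_rot: [3.108, 0.448, -0.002]
ft_force: [0.3, -0.5, -2.1]
grip_width: 0.289
grip_force: 50.0
```

Run:
```python
from h import *
s=ctrl.get_state();print(np.round(s['position'],4),np.round(s['tool_rot'],3),np.round(s['ft_force'],2),s['grip_width'])
a=ctrl.get_image('wrist');save(a,'w2')
W=cloud(a)
m=(W[...,2]>.072)&(W[...,2]<.088)&(np.hypot(W[...,0]-.52,W[...,1]-.25)<.07)
print(m.sum(),np.median(W[m][:,2]),cv2.minAreaRect(W[m][:,:2].astype(np.float32)))
```

```text
[0.5221 0.1574 0.1431] [ 3.108e+00  4.480e-01 -2.000e-03] [ 0.31 -0.52 -2.12] 0.288810539349441
10812 0.08031769405028699 ((0.5192325711250305, 0.2479453980922699), (0.09050887078046799, 0.08153738081455231), 25.224027633666992)
```

View pics/w2.png

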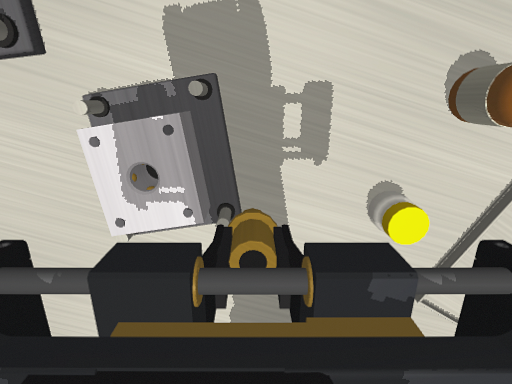

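Run:
```python
from h import *
a=ctrl.get_image('wrist');W=cloud(a)
C=np.array(a['position']);print(C)
m=(abs(W[...,2]-.0803)<.0015)&(np.hypot(W[...,0]-.5192,W[...,1]-.248)<.03)
# hole contour
n=(~m).astype(np.uint8)
k,l,st,ce=cv2.connectedComponentsWithStats(n)
i=l[177,145];print(st[i],ce[i])
cs,_=cv2.findContours(cv2.dilate((l==i).astype(np.uint8),np.ones((3,3))),cv2.RETR_EXTERNAL,cv2.CHAIN_APPROX_NONE)
c=cs[0][:,0];P=W[c[:,1],c[:,0]];P=P[abs(P[:,2]-.0803)<.002][:,:2].astype(np.float32)
print(len(P),cv2.minEnclosingCircle(P),cv2.fitEllipse(P))
# bushing in hand
m=(np.hypot(W[...,0]-.5221,W[...,1]-.1574)<.035)
for z0,z1 in((.163,.175),(.132,.143)):
  Q=W[m&(W[...,2]>z0)&(W[...,2]<z1)]
  print(len(Q),np.median(Q[:,2]),cv2.minEnclosingCircle(Q[:,:2].astype(np.float32)))
```

```text
[0.60230881 0.17976649 0.3054271 ]
[126 163  32  32 674] [141.89020772 177.88130564]
104 ((0.5193226337432861, 0.2476099729537964), 0.01401785109192133) ((0.5195910930633545, 0.2472638040781021), (0.025388939306139946, 0.026277929544448853), 79.12638854980469)
1802 0.16882586780433603 ((0.5328064560890198, 0.15921887755393982), 0.02348092943429947)
526 0.1388899997510798 ((0.5303916931152344, 0.15883299708366394), 0.015106848441064358)
```

Call:
move_arm(increments="-3 10 0 0 0 0 255;0 25 0 0 0 0 255;0 30 0 0 0 0 255;0 20 0 0 0 0 255;0 5 0 0 0 0 255;0 0 -10 0 0 0 255;0 0 -10 0 0 0 255;0 0 0 0 0 0 255")

```text
time: 7.05
position: [0.5181, 0.2451, 0.1204]
tool_rot: [3.107, 0.443, -0.008]
ft_force: [-0.0, -1.1, -1.6]
grip_width: 0.284
grip_force: 50.0
```

Call:
move_arm(increments="0 0 0 0 0 0 255;0 0 0 0 0 0 255;0 0 0 0 0 0 255;0 0 0 0 0 0 255;0 0 0 0 0 0 255;0 0 0 0 0 0 255;0 0 0 0 0 0 255;0 0 0 0 0 0 255")

```text
time: 7.72
position: [0.5193, 0.2484, 0.1237]
tool_rot: [3.109, 0.447, 0.0]
ft_force: [0.2, -0.3, -1.0]
grip_width: 0.284
grip_force: 50.0
```

Call:
move_arm(increments="-0.3 -0.8 -4 0 0 0 255;0 0 -4 0 0 0 255;0 0 -3 0 0 0 255;0 0 -2 0 0 0 255;0 0 -2 0 0 0 255;0 0 -1 0 0 0 255;0 0 0 0 0 0 255;0 0 0 0 0 0 255")

```text
time: 8.38
position: [0.519, 0.2476, 0.1076]
tool_rot: [3.11, 0.447, -0.0]
ft_force: [0.2, 0.6, -1.2]
grip_width: 0.287
grip_force: 50.0
```

Call:
move_arm(increments="0 0 -1 0 0 0 255;0 0 -1 0 0 0 255;0 0 -1 0 0 0 255;0 0 -1 0 0 0 255;0 0 0 0 0 0 255;0 0 0 0 0 0 255;0 0 0 0 0 0 255;0 0 0 0 0 0 255")

```text
time: 9.05
position: [0.519, 0.2476, 0.1037]
tool_rot: [3.11, 0.447, 0.0]
ft_force: [0.4, 0.1, -1.8]
grip_width: 0.285
grip_force: 50.0
```

Aligned with no side force, about 7 mm deep; continue slowly onto the balls.

Call:
move_arm(increments="0 0 -1 0 0 0 255;0 0 -1 0 0 0 255;0 0 -1 0 0 0 255;0 0 -1 0 0 0 255;0 0 -1 0 0 0 255;0 0 -1 0 0 0 255;0 0 0 0 0 0 255;0 0 0 0 0 0 255")

```text
time: 9.72
position: [0.5192, 0.2476, 0.098]
tool_rot: [3.109, 0.447, 0.001]
ft_force: [-0.4, -1.5, 3.9]
grip_width: 0.285
grip_force: 50.0
```

Call:
move_arm(increments="0 0 -1 0 0 0 255;0 0 -1 0 0 0 255;0 0 -1 0 0 0 255;0 0 -1 0 0 0 255;0 0 -1 0 0 0 255;0 0 0 0 0 0 255;0 0 0 0 0 0 255;0 0 0 0 0 0 255")

```text
time: 10.38
position: [0.5195, 0.2477, 0.0938]
tool_rot: [3.109, 0.447, 0.002]
ft_force: [-2.2, -2.6, 8.4]
grip_width: 0.283
grip_force: 50.0
```

Call:
move_arm(increments="0 0 -1 0 0 0 255;0 0 -1 0 0 0 255;0 0 -1 0 0 0 255;0 0 -1 0 0 0 255;0 0 0 0 0 0 255;0 0 0 0 0 0 255;0 0 0 0 0 0 255;0 0 0 0 0 0 255")

```text
time: 11.05
position: [0.5198, 0.248, 0.0904]
tool_rot: [3.109, 0.447, 0.003]
ft_force: [-3.0, -3.0, 12.1]
grip_width: 0.288
grip_force: 50.0
```

Call:
move_arm(increments="-0.7 -0.5 -1 0 0 0 255;0 0 -1 0 0 0 255;0 0 -1 0 0 0 255;0 0 -1 0 0 0 255;0 0 0 0 0 0 255;0 0 0 0 0 0 255;0 0 0 0 0 0 255;0 0 0 0 0 0 255")

```text
time: 11.72
position: [0.5196, 0.2478, 0.0864]
tool_rot: [-3.109, -0.447, -0.005]
ft_force: [-2.1, -0.9, 9.9]
grip_width: 0.286
grip_force: 50.0
```

Call:
move_arm(increments="-0.5 -0.3 -1 0 0 0 255;0 0 -1 0 0 0 255;0 0 -1 0 0 0 255;0 0 -1 0 0 0 255;0 0 0 0 0 0 255;0 0 0 0 0 0 255;0 0 0 0 0 0 255;0 0 0 0 0 0 255")

```text
time: 12.38
position: [0.5193, 0.2478, 0.0824]
tool_rot: [-3.109, -0.448, -0.006]
ft_force: [-1.3, -0.1, 9.8]
grip_width: 0.288
grip_force: 50.0
```

Call:
move_arm(increments="0 0 -1 0 0 0 255;0 0 -1 0 0 0 255;0 0 -1 0 0 0 255;0 0 -1 0 0 0 255;0 0 0 0 0 0 255;0 0 0 0 0 0 255;0 0 0 0 0 0 255;0 0 0 0 0 0 255")

```text
time: 13.05
position: [0.5194, 0.2477, 0.0791]
tool_rot: [-3.109, -0.448, -0.006]
ft_force: [-1.7, -1.7, 14.4]
grip_width: 0.286
grip_force: 50.0
```

Call:
move_arm(increments="0 0 -1 0 0 0 255;0 0 -1 0 0 0 255;0 0 -1 0 0 0 255;0 0 -1 0 0 0 255;0 0 -1 0 0 0 255;0 0 0 0 0 0 255;0 0 0 0 0 0 255;0 0 0 0 0 0 255")

```text
time: 13.72
position: [0.5194, 0.2478, 0.0751]
tool_rot: [3.109, 0.448, 0.007]
ft_force: [-4.0, -1.9, 20.2]
grip_width: 0.285
grip_force: 50.0
```

Call:
move_arm(increments="0 0 -1 0 0 0 255;0 0 -1 0 0 0 255;0 0 -0.5 0 0 0 255;0 0 0 0 0 0 255;0 0 0 0 0 0 255;0 0 0 0 0 0 255;0 0 0 0 0 0 255;0 0 0 0 0 0 255")

```text
time: 14.38
position: [0.5194, 0.2478, 0.073]
tool_rot: [3.109, 0.448, 0.007]
ft_force: [-5.7, -3.2, 23.4]
grip_width: 0.284
grip_force: 50.0
```

Call:
move_arm(increments="0 0 1.5 0 0 0 255;0 0 2 0 0 0 255;0 0 2 0 0 0 255;0 0 2 0 0 0 255;0 0 2 0 0 0 255;0 0 1.5 0 0 0 255;0 0 1 0 0 0 255;0 0 0 0 0 0 255")

```text
time: 15.05
position: [0.5193, 0.2477, 0.083]
tool_rot: [-3.109, -0.447, -0.006]
ft_force: [0.1, 0.3, 9.5]
grip_width: 0.288
grip_force: 50.0
```

Call:
move_arm(increments="0 0 1 0 0 0 255;0 0 1 0 0 0 255;0 0 1 0 0 0 255;0 0 1 0 0 0 255;0 0 0.5 0 0 0 255;0 0 0 0 0 0 255;0 0 0 0 0 0 255;0 0 0 0 0 0 255")

```text
time: 15.72
position: [0.5192, 0.2476, 0.0862]
tool_rot: [-3.108, -0.447, -0.005]
ft_force: [4.5, 2.5, 3.9]
grip_width: 0.291
grip_force: 50.0
```

Call:
move_arm(increments="0.5 0.3 0.6 0 0 0 255;0 0 0.6 0 0 0 255;0 0 0 0 0 0 255;0 0 0 0 0 0 255;0 0 0 0 0 0 255;0 0 0 0 0 0 255;0 0 0 0 0 0 255;0 0 0 0 0 0 255", grip_force=10)

```text
time: 16.38
position: [0.5187, 0.2477, 0.0869]
tool_rot: [-3.108, -0.447, -0.002]
ft_force: [4.4, 2.9, 1.9]
grip_width: 0.292
grip_force: 10.0
```

Call:
move_arm(increments="0 0 0 0 0 0 150;0 0 0 0 0 0 100;0 0 0 0 0 0 60;0 0 0 0 0 0 60;0 0 0 0 0 0 60;0 0 0 0 0 0 60;0 0 0 0 0 0 60;0 0 0 0 0 0 60")

```text
time: 17.05
position: [0.5181, 0.2469, 0.0867]
tool_rot: [3.109, 0.447, -0.0]
ft_force: [0.1, -0.1, 0.0]
grip_width: 0.746
grip_force: 0.0
```

Call:
move_arm(increments="0 0 10 0 0 0 60;0 0 25 0 0 0 60;0 0 30 0 0 0 60;0 0 30 0 0 0 60;0 -20 20 0 0 0 60;-20 -30 0 0 0 0 60;-20 -30 0 0 0 0 60;0 0 0 0 0 0 60")

```text
time: 17.72
position: [0.4759, 0.1609, 0.2021]
tool_rot: [3.105, 0.437, -0.003]
ft_force: [0.5, -0.4, -1.1]
grip_width: 0.762
grip_force: 0.0
```

Run:
```python
from h import *
s=ctrl.get_state();print(np.round(s['position'],4),np.round(s['ft_force'],2),s['grip_width'],s['time'])
a=ctrl.get_image('wrist');W=cloud(a);save(a,'w3')
r=np.hypot(W[...,0]-.5193,W[...,1]-.2476)
for z0,z1,q in((.108,.120,.02),(.0825,.09,.022)):
  Q=W[(r<q)&(W[...,2]>z0)&(W[...,2]<z1)]
  if len(Q): print(len(Q),np.median(Q[:,2]),cv2.minEnclosingCircle(Q[:,:2].astype(np.float32)))
Q=W[(r>.022)&(r<.035)&(abs(W[...,2]-.08)<.006)];print(np.median(Q[:,2]))
```

```text
[0.4759 0.1609 0.2021] [ 0.54 -0.43 -1.13] 0.7617105225878001 17.7167
788 0.11428609593882624 ((0.5198556184768677, 0.24780409038066864), 0.013117682188749313)
308 0.08437878807359983 ((0.5197913646697998, 0.24761688709259033), 0.017000993713736534)
0.08029919672879454
```

View pics/w3.png

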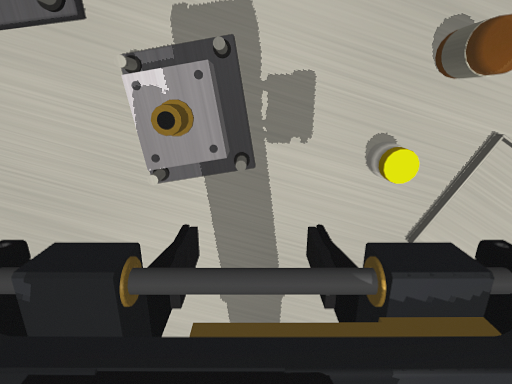

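Bushing sits at pixel (172,119) in the middle-sized block. Its shoulder top is 4.1 mm above the block (4 mm is flush) and its top is 34.0 mm above (34 mm expected), so it is home and upright. I'll let the arm settle, then hand in.

Call:
move_arm(increments="0 0 0 0 0 0 60;0 0 0 0 0 0 60;0 0 0 0 0 0 60;0 0 0 0 0 0 60;0 0 0 0 0 0 60;0 0 0 0 0 0 60;0 0 0 0 0 0 60;0 0 0 0 0 0 60")

```text
time: 18.43
position: [0.4782, 0.1673, 0.2017]
tool_rot: [-3.109, -0.448, 0.0]
ft_force: [-0.0, -0.2, -0.3]
grip_width: 0.771
grip_force: 0.0
```

```bash
python3 -c "
from bench import ctrl
print(ctrl.close_job())"
```

```text
the job is handed in; nothing more can be done
None
```

The bushing is pressed home in the middle-sized block and released; the last camera check showed its shoulder flush within about 0.1 mm, the push read at most about 25 N after each move, and the job is handed in (no verdict was returned).

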